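# Hang the slide rack on the drain hook

### The arm

A 6-joint arm with a two-finger parallel gripper is mounted at the origin on the work surface. World frame = base frame: x ahead of the robot, y to its left, z up, the work surface at z = 0. Lengths are in m, angles in rad, forces in N, time in s.
With the tool pointing down it reaches from about 0.425 to 0.95 m from the base axis. Payload 3.5 kg.
Tool frame: the origin (TCP) lies midway between the tips of the shut fingers; the grasp point (between the pads) lies 19 mm behind it; z points along the fingers, y is the direction in which the jaws open and shut (so a half turn about z gives the same grasp; the last joint's range is limited). The gripper opens to 85 mm and grips with 20 to 120 N. Pads are 22 mm wide; open, the fingers measure 114 mm over their backs; the gripper's body (76 mm by 85 mm) begins 54 mm behind the grasp point. The pads swing forward as they close: fully open they stand 13 mm farther back than shut.
Start: joints at [1.056, 0.286, 1.577, -0, 1.279, -0.15], TCP at [0.241, 0.631, 0.231] pointing down, gripper open.
Joint ranges: [-2.77, 2.77], [-0.9, 2.22], [0.21, 2.48], [-1.53, 4.67], [0.24, 2.81], [-2.84, 2.84]. Speed limits (rad/s): [2.79, 2.79, 3.14, 3.14, 3.14, 3.14].

### API

Orientations are given as a unit quaternion [x, y, z, w].
In Python, from plant import * gives the robot as it stands.
- The arm moves only by the shell command python3 -m jog 'ROWS' [FORCE]. ROWS is a JSON object of lists of equal length, an entry for each row: "travel": the shift along the world's x, y, z in mm, a list of three; "dr": the turn, a rotation vector about the world's x, y, z in degrees, a list of three; "jaw": the closure in counts, from 0 (fully open) to 255 (shut). In form: {"travel": [[x, y, z], ...], "dr": [[wx, wy, wz], ...], "jaw": [jaw, ...]}. A call has 1 to 5 rows; each row shifts and turns the commanded pose from where the row before left it; what a row does not reach is not made up. A row lasts 1/12 s, in which the tool goes at most 41.7 mm and 7.16 degrees, less where a joint would pass 70% of its speed; a pose out of reach is approached as far as the arm can. A call is refused whole if a number of a shift passes 41.7 or a number of a turn 7.16, either way. A call with a gripper value outside its range is refused whole. The fingers move at their own pace and stop on an object; FORCE is the grip in N (left out, the last holds). Time passes only in rows, so rows that do not move let the fingers close. It gives the time, the measured TCP pose, the force and the opening at its end, in the units of the state.
- get_state(): the state, without advancing time (a new reading comes with each control period).
- read_camera(name): name is "scene" or "top"; returns the picture (480x640x3 uint8, red, green, blue); there is no depth.
- camera_info(name): a dict with "K" (3x3 intrinsics, pixels), "k1" (the pictures are not rectified: a ray, as slopes to the right and down, at radius r is drawn at 1 + k1 r^2 times it, then the intrinsics apply), "R" (3x3) and "t" (3): a world point X has camera coordinates R X + t. Camera axes: x right, y down, z forward; pixel columns grow to the right and rows downward; lengths in m; the calibration is good to about 2 mm. A picture is of the moment at which its call begins. camera_info takes no time and is no camera call.
- sign_off(): hands the job in, once; it reports no verdict.
The state is a dict: "time": time; "qpos": joint angles; "dq": joint speeds; "joint_efforts": joint torques, N m; "eef_pos": TCP position; "tcp_rot": TCP orientation; "contact_force": force on the tool from outside, world axes, zero at the start; "wrist_torque": the same for the moment, N m; "opening": opening from 0.0 (shut) to 1.0 (fully open).
Only numpy, scipy, OpenCV 4.12 (cv2) and the standard library are available. Lean on these libraries where they do the work, as an engineer would, in place of code of your own. Each camera call takes 0.05 s, during which the arm holds its last target. There are 200 camera calls.

### The job

The stained slides have been rinsed: lift the steel slide rack with the blue grip out of the green rinse dish and hang it to drain on the hook of the drain stand. Bring the rack in from the open side of the hook so that its crossbar passes over the lip, lower the bar gently down into the throat before you let go, and leave the rack hanging quietly and free. Keep the rack upright all the way, and leave the dish and the other things on the bench where they are.

Things in the scene. Friction and masses are not known exactly. Their poses are not given: they have to be found in the camera images.
- slide_rack: Slide rack holding ten glass slides, 0.22 to 0.45 kg in all. Origin at the centre of its underside, z up; same after a half turn about z. Steel basket 70 mm along x, 90 mm along y, 34 mm high; a bail rises from the middles of its end walls (y = +-43 mm) to a level crossbar with a blue grip on top, 150 mm in all. It starts standing on the 5 mm floor of the rinse dish.
- rack_bar (a point): Centre of the underside of the rack's steel crossbar, 100 mm above the rack's underside; axes as the rack's. The bar is 50 mm along y, 16 mm along x, 6 mm high. Below it the bail is open: a window seen along x, 66 mm high down to the basket, 84 mm wide at the bottom, narrowing above z = 60 mm to 44 mm under the bar.
- rack_grip (a point): Point on the rack's middle axis inside the blue plastic grip, 132 mm above the rack's underside, a good height to hold it; axes as the rack's. The grip is a block 40 mm along y, 16 mm along x, from 106 to 150 mm above the rack's underside. Held across its 40 mm width the fingers stay clear of the hook.
- rinse_dish: Green open dish, 104 mm along x, 122 mm along y (rim lip 108 x 130 mm), 58 mm high, walls and floor 5 mm thick, emptied, loose on the bench, 0.5 kg. Origin at the centre of its underside. The rack stands in it with 6 to 16 mm to spare on each side, its axes within 0.04 rad of the dish's.
- drain_stand: Drain stand, fixed. Origin on the bench right below the hook's throat, z up. White drip tray (x -61 to 55 mm, y +-68 mm, rim 28 mm high) on a grey foot plate; 12 mm steel rod at x = +82 mm, 222 mm tall, with a 26 mm grey boss head at z 165 to 197 mm (screw knob out to y = +36 mm). The hook reaches from the boss head towards -x; its open side faces -x, within 35 degrees of world -x.
- hook_throat (a point): Centre of the floor of the hook's throat, 165 mm above the bench; axes as the stand's. Hook of steel strip 16 mm wide along y: flat throat floor from x = -18 to +18 mm, at +18 mm a riser to a level arm whose top is 20 mm above the floor, running to the boss head. Nothing is above. Hung, the rack's bar lies across the floor, along y (either way round), with rack_bar near this point.
- hook_lip (a point): Middle of the top edge of the hook's lip, on its open side: 25 mm along -x from hook_throat and 17 mm above it; axes as the stand's. The lip leans outwards from x = -18 mm at the throat floor, 4 mm thick, 16 mm wide.
- slide_box: closed blue slide-storage box lying flat, 102 x 84 x 33 mm, between the stand and the dish; bystander; origin at the centre of its underside
- media_bottle: clear glass bottle with blue screw cap, 70 mm across, 140 mm tall, behind the work area; bystander; origin under its centre
- stain_violet: small amber dropper bottle with violet cap, 44 mm across, 98 mm tall; bystander; origin under its centre
- stain_pink: small amber dropper bottle with pink cap, 44 mm across, 98 mm tall; bystander; origin under its centre
- wash_bottle: white wash bottle with red top and thin red spout, 72 mm across, 183 mm tall, at the left; bystander; origin under its centre
- tube_rack: orange rack of capped tubes, 90 x 200 mm, 92 mm tall, at the right; bystander; origin under its centre
There are look-alikes about, which are no part of the job. Leave any purple look-alike of the slide_rack alone.

How it is judged:
By the outcome, as a careful person would: the job done as asked, in the order asked, and still so for the second after the job is handed in, with the robot touching nothing.
It also fails if it takes over 54 s, if anything falls off the work surface, if the arm or the gripper's body presses on something with over 40 N, if the wrist force passes 120 N, or if a joint passes its speed limit or range.

## Working session

There is one attempt and no reset: what is moved stays moved. The work goes in short steps, Python scripts to look and compute and a shell command to move; the robot and the scene stay as the last step left them, time stands still between calls to the robot, and variables do not carry over. Pictures are saved under pics/ and viewed, about 8 in all and at most 12, crops included, and the job is handed in when it is done.

```bash
mkdir -p pics; ls; python3 - <<'E'
from plant import *
import cv2
for n in("scene","top"):
    im=read_camera(n); cv2.imwrite(f"pics/{n}0.png",im[:,:,::-1]); c=camera_info(n); print(n,c)
print(get_state())
E
```

```text
pics
scene {'K': array([[460.6020533 ,   0.        , 318.01524189],
       [  0.        , 460.6020533 , 239.6876003 ],
       [  0.        ,   0.        ,   1.        ]]), 'k1': 0.041153061773626466, 'R': array([[-0.47444358,  0.88027034, -0.00523616],
       [ 0.58207061,  0.30924804, -0.75203687],
       [-0.66037648, -0.35984688, -0.65910024]]), 't': array([ 0.31915227, -0.2463855 ,  1.5816437 ])}
top {'K': array([[466.96413772,   0.        , 317.49506061],
       [  0.        , 466.96413772, 245.4802433 ],
       [  0.        ,   0.        ,   1.        ]]), 'k1': -0.020938139201146858, 'R': array([[-2.03312751e-03, -9.99997709e-01, -6.69089471e-04],
       [-9.85034692e-01,  2.11801898e-03, -1.72343171e-01],
       [ 1.72344194e-01,  3.08680699e-04, -9.85036742e-01]]), 't': array([-0.01464296,  0.5925702 ,  1.28678323])}
{'time': 0.1, 'qpos': array([ 1.05599225e+00,  2.87096570e-01,  1.57802653e+00, -5.19642406e-08,
        1.27861479e+00, -1.50005465e-01]), 'dq': array([-0.00157251,  0.00019166, -0.00411614,  0.00134824,  0.00052024,
       -0.00071848]), 'joint_efforts': array([ 1.29279080e-03, -4.07298589e+01, -2.93695360e+01, -9.44038788e-05,
        3.46576482e-03,  1.71047848e-06]), 'eef_pos': array([0.24049325, 0.63006741, 0.23007471]), 'tcp_rot': array([ 1.81389485e-01,  9.83410750e-01, -1.01391229e-03, -3.49990398e-04]), 'contact_force': array([-0.31567525,  0.91788084,  0.11517415]), 'wrist_torque': array([-0.00315706,  0.0212314 ,  0.01735576]), 'opening': 0.9987470794488132}
```

View pics/scene0.png

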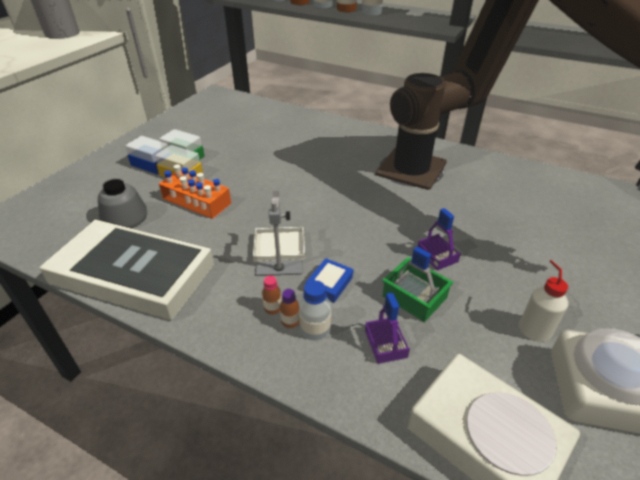

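View pics/top0.png

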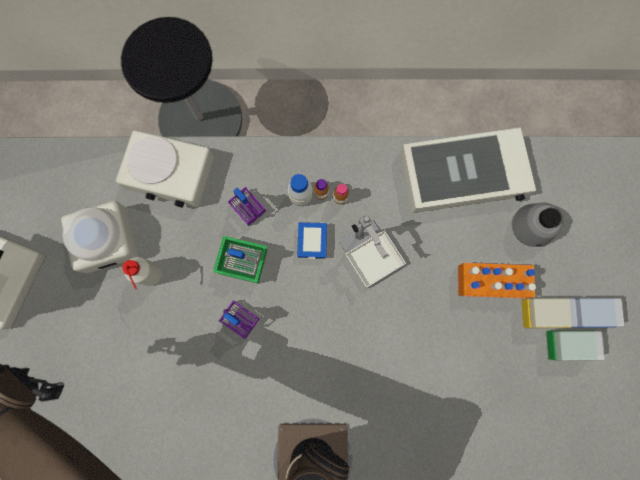

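Candidates with a blue grip: the steel rack in the green dish (top 238,256; scene 422,260), a purple look-alike (top 245,203; scene 388,330), and a purple look-alike (top 238,319; scene 440,245). I choose the one in the green dish and check it in a close crop.

```bash
cat > h.py <<'E'
import numpy as np, cv2
from plant import *
def cam(n):
    c=camera_info(n); return c["K"],np.array([c["k1"],0,0,0,0.]),np.array(c["R"]),np.array(c["t"])
def ray(n,uv):
    K,d,R,t=cam(n); p=cv2.undistortPoints(np.array([[uv]],float),K,d)[0,0]
    v=R.T@np.array([p[0],p[1],1]); return -R.T@t, v/np.linalg.norm(v)
def onz(n,uv,z):
    o,v=ray(n,uv); return o+v*(z-o[2])/v[2]
def tri(a,b):
    A=0;B=0;rs=[ray("top",a),ray("scene",b)]
    for o,v in rs:
        P=np.eye(3)-np.outer(v,v); A=A+P; B=B+P@o
    X=np.linalg.solve(A,B); return X,[np.linalg.norm((np.eye(3)-np.outer(v,v))@(X-o)) for o,v in rs]
def proj(n,X):
    K,d,R,t=cam(n); return cv2.projectPoints(np.array(X,float).reshape(-1,1,3),cv2.Rodrigues(R)[0],t,K,d)[0][:,0]
def crop(im,x,y,w,h,s):
    return cv2.resize(im[y:y+h,x:x+w,::-1],None,fx=s,fy=s,interpolation=cv2.INTER_CUBIC)
E
python3 - <<'E'
from h import *
t=cv2.imread("pics/top0.png")[:,:,::-1]; s=cv2.imread("pics/scene0.png")[:,:,::-1]
a=np.hstack([crop(t,205,225,80,60,5),crop(t,335,210,80,60,5)])
b=np.hstack([crop(s,376,236,80,60+0,5),crop(s,240,185,80,60,5)])
# extra rows of scene: stand lower part is beyond; fine
cv2.imwrite("pics/c1.png",np.vstack([a,b]))
E
```

```text
(no output)
```

View pics/c1.png

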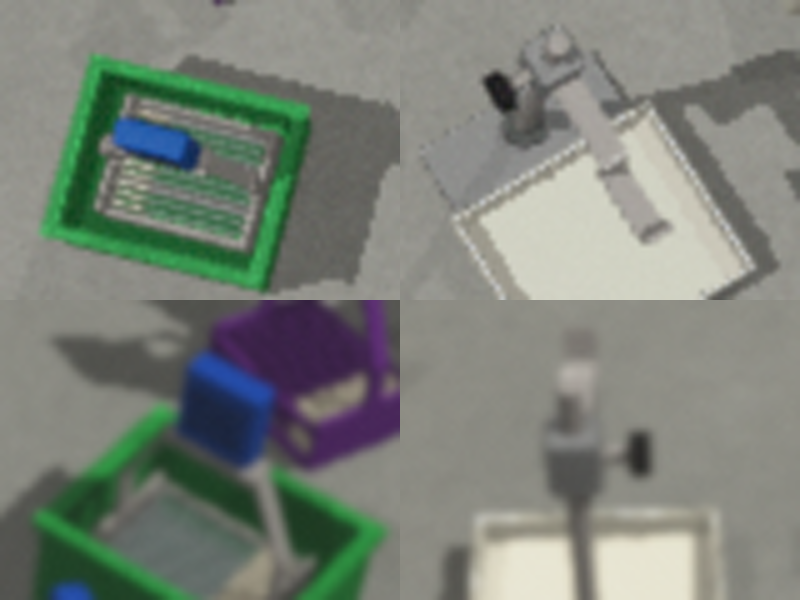

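The crop shows the steel-grey basket with the blue grip inside the green dish: the right one. The hook lip is near top (386,256). Now I fit models to the masks.

```bash
cat > fit.py <<'E'
from h import *
from scipy.optimize import minimize
S=8
def hullmask(n,P,box):
    x0,y0,w,h=box; q=cv2.convexHull(((proj(n,P)-[x0,y0]+.5)*S).astype(np.float32))
    m=np.zeros((h*S,w*S),np.uint8); cv2.fillPoly(m,[np.round(q).astype(int)],1); return cv2.resize(m.astype(np.float32),(w,h),interpolation=cv2.INTER_AREA)
def boxpts(p,X,Y,Z):
    c,s=np.cos(p[2]),np.sin(p[2]); return [[p[0]+c*x-s*y,p[1]+s*x+c*y,z] for x in X for y in Y for z in Z]
def fit(obs,p0,X,Y,Z,st=(.006,.006,.12)):
    f=lambda p:sum(((hullmask(n,boxpts(p,X,Y,Z),b)-m)**2).sum() for n,m,b in obs)
    p0=np.array(p0); 
    for _ in range(2):
        r=minimize(f,p0,method="Nelder-Mead",options=dict(initial_simplex=np.vstack([p0]+[p0+np.eye(3)[i]*st[i] for i in range(3)]),xatol=1e-5,fatol=.01)); p0=r.x
    return r.x,r.fun
def obs(n,im,box,fn):
    x,y,w,h=box; c=im[y:y+h,x:x+w].astype(int); m=fn(c[...,0],c[...,1],c[...,2]).astype(np.uint8)
    k,l,s,_=cv2.connectedComponentsWithStats(m); j=1+np.argmax(s[1:,4]); return n,(l==j).astype(np.float32),box
E
python3 - <<'E'
from fit import *
t=cv2.imread("pics/top0.png")[:,:,::-1]; s=cv2.imread("pics/scene0.png")[:,:,::-1]
blue=lambda r,g,b:(b>110)&(b>1.6*r)&(b>1.3*g)
blue2=lambda r,g,b:(b>85)&(b>1.7*r)&(b>1.3*g)
green=lambda r,g,b:(g>1.3*r)&(g>1.2*b)&(g>60)
def fillh(o):
    n,m,b=o; c,_=cv2.findContours(m.astype(np.uint8),0,1); q=np.zeros_like(m); cv2.drawContours(q,c,-1,1,-1); return n,q,b
ot=obs("top",t,(222,242,30,22),blue2); os_=obs("scene",s,(406,242,30,34),blue2)
g0=onz("top",(236,252),.155); print("grip0",g0,"areas",ot[1].sum(),os_[1].sum())
for name,o in(("both",[ot,os_]),("top",[ot]),("scene",[os_])):
    print(name,[ (np.round(p,4),round(f,1)) for p,f in [fit(o,[g0[0],g0[1],-.25],(-.008,.008),(-.02,.02),(.111,.155))]])
od=fillh(obs("top",t,(205,228,72,64),green)); d0=onz("top",(240,260),.058); print("dish",od[1].sum(),fit([od],[d0[0],d0[1],-.2],(-.054,.054),(-.065,.065),(.054,.058)))
R=[onz("top",q,.028) for q in((346,253.6),(385.4,230.4),(406,263.6))]; print("tray",np.round(R,4),[np.linalg.norm(R[1]-R[0]),np.linalg.norm(R[2]-R[1])])
x=R[1]-R[2]; yaw=np.arctan2(x[1],x[0]); print("yaw",yaw)
# tray: rim corners; tray centre x=-3mm
c=(R[0]+R[2])/2; th0=c+.003*np.array([np.cos(yaw),np.sin(yaw),0]); print("throat0",th0)
tray=lambda r,g,b:(r>165)&(g>160)
lip=onz("top",(386,256.4),.182); print("lip",lip,"-> throat",lip+.025*np.array([np.cos(yaw),np.sin(yaw),0]))
print("proj throat/lip pred", proj("top",[th0*[1,1,0]+[0,0,.182]-.025*np.array([np.cos(yaw),np.sin(yaw),0])]))
# y sides: boss top
print("boss pred", proj("top",[th0*[1,1,0]+[0,0,.222]+.082*np.array([np.cos(yaw),np.sin(yaw),0])]))
E
```

```text
grip0 [0.55743298 0.19896027 0.155     ] areas 107.0 165.0
both [(array([ 0.5569,  0.2036, -0.2924]), np.float64(213.3))]
top [(array([ 0.558 ,  0.2035, -0.3463]), np.float64(19.3))]
scene [(array([ 0.5532,  0.2038, -0.1811]), np.float64(186.8))]
dish 1811.0 (array([ 0.55380909,  0.20445051, -0.23555602]), np.float64(45.34765625))
tray [[ 0.5725 -0.0987  0.028 ]
 [ 0.6411 -0.2152  0.028 ]
 [ 0.5428 -0.2723  0.028 ]] [np.float64(0.13522649055768998), np.float64(0.1137511253681491)]
yaw 0.5260115523659117
throat0 [ 0.56022036 -0.18402366  0.028     ]
lip [ 0.54080044 -0.19208505  0.182     ] -> throat [ 0.56242085 -0.17953284  0.182     ]
proj throat/lip pred [[387.76800975 257.24236105]]
boss pred [[367.78427347 218.63231477]]
```

Rack grip at about (0.557, 0.2035), yaw −0.26. Throat at about (0.561, −0.182), yaw 0.526, and all sizes agree with the description. Moving to hover over the rack; the tool's y axis has to go from 69° to 75°.

```bash
python3 -m jog '{"travel":[[21,-28.5,2],[21,-28.5,2],[21,-28.5,2],[21,-28.5,2],[21,-28.5,2]],"dr":[[0,0,1.2],[0,0,1.2],[0,0,1.2],[0,0,1.2],[0,0,1.2]],"jaw":[0,0,0,0,0]}' 40 && python3 -m jog '{"travel":[[21,-28.5,0],[21,-28.5,0],[21,-28.5,0],[21,-28.5,0],[21,-28.5,0]],"dr":[[0,0,0],[0,0,0],[0,0,0],[0,0,0],[0,0,0]],"jaw":[0,0,0,0,0]}' && python3 -m jog '{"travel":[[21,-28.5,0],[21,-28.5,0],[21,-28.5,0],[21,-28.5,0],[0,0,0]],"dr":[[0,0,0],[0,0,0],[0,0,0],[0,0,0],[0,0,0]],"jaw":[0,0,0,0,0]}'
```

```text
time: 0.52
eef_pos: [0.3461, 0.4865, 0.2407]
tcp_rot: [0.129, 0.992, -0.0, -0.0]
contact_force: [1.2, 0.7, -0.3]
opening: 0.999
time: 0.93
eef_pos: [0.4512, 0.3439, 0.2409]
tcp_rot: [0.13, 0.992, -0.0, -0.0]
contact_force: [1.9, 1.0, -0.1]
opening: 1.007
time: 1.35
eef_pos: [0.5376, 0.2269, 0.2408]
tcp_rot: [0.132, 0.991, -0.001, 0.001]
contact_force: [-1.0, 0.2, -0.6]
opening: 1.004
```

```bash
python3 -m jog '{"travel":[[10,-12,0],[9.5,-11.5,0],[0,0,-25],[0,0,-25],[0,0,0]],"dr":[[0,0,0],[0,0,0],[0,0,0],[0,0,0],[0,0,0]],"jaw":[0,0,0,0,0]}'; python3 - <<'E'
from h import *
s=read_camera("scene");t=read_camera("top")
cv2.imwrite("pics/c2.png",np.hstack([crop(s,380,190,80,110,5),crop(t,200,190,80,110,5)]))
print(get_state()["eef_pos"],proj("top",[.557,.2035,.155]),proj("scene",[.557,.2035,.155]))
E
```

```text
time: 1.77
eef_pos: [0.5512, 0.2074, 0.1854]
tcp_rot: [0.129, 0.992, -0.002, -0.005]
contact_force: [-1.3, -0.4, -1.3]
opening: 0.997
[0.55349489 0.2082085  0.19025716] [[234.27562596 252.16564351]] [[421.67480403 250.44161001]]
```

View pics/c2.png

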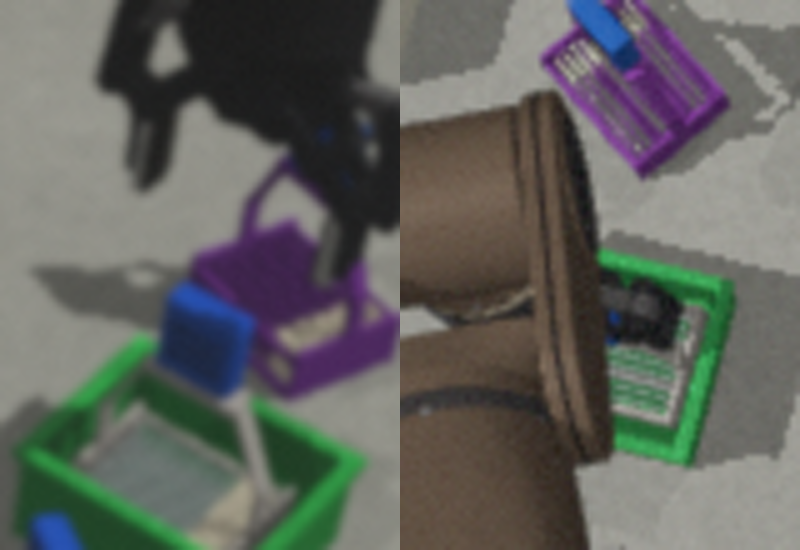

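Scene crop: fingers straddle the grip, whose top centre is at (207,300) in the crop, as my estimate predicts (208,302). Top view: hand over the grip. Descend.

```bash
python3 -m jog '{"travel":[[0,0,-15],[0,0,-15],[0,0,-15],[0,0,0],[0,0,0]],"dr":[[0,0,0],[0,0,0],[0,0,0],[0,0,0],[0,0,0]],"jaw":[0,0,0,0,0]}'; python3 -c "
from plant import *
s=get_state();print(s['eef_pos'],s['tcp_rot'],s['qpos'],s['dq'])"
```

```text
time: 2.28
eef_pos: [0.5546, 0.2085, 0.1474]
tcp_rot: [0.129, 0.992, 0.0, 0.0]
contact_force: [-0.6, 0.9, 0.4]
opening: 1.0
[0.55462971 0.20849759 0.14739614] [1.29265066e-01 9.91609997e-01 1.00822305e-04 3.83679863e-04] [ 1.88477345e-01  1.88890731e-01  1.85406347e+00 -5.44545591e-05
  1.09784652e+00 -1.12303859e+00] [-1.63021231e-03 -1.53388498e-02 -2.46023151e-02  6.09174167e-05
 -4.64563977e-03  1.50026038e-03]
```

```bash
python3 -m jog '{"travel":[[2.4,-5,0],[0,0,-10],[0,0,-10],[0,0,-9],[0,0,0]],"dr":[[0,0,0],[0,0,0],[0,0,0],[0,0,0],[0,0,0]],"jaw":[0,0,0,0,0]}';python3 -m jog '{"travel":[[0,0,0],[0,0,0],[0,0,0],[0,0,0],[0,0,0]],"dr":[[0,0,0],[0,0,0],[0,0,0],[0,0,0],[0,0,0]],"jaw":[60,90,110,130,150]}' 40
```

```text
time: 2.7
eef_pos: [0.5548, 0.2026, 0.1143]
tcp_rot: [0.13, 0.992, -0.001, -0.002]
contact_force: [-1.4, -0.4, -0.4]
opening: 1.001
time: 3.12
eef_pos: [0.5572, 0.2034, 0.118]
tcp_rot: [0.13, 0.992, 0.0, 0.001]
contact_force: [0.9, 1.5, 0.6]
opening: 0.459
```

```bash
python3 -m jog '{"travel":[[0,0,0],[0,0,0],[0,0,0],[0,0,0],[0,0,0]],"dr":[[0,0,0],[0,0,0],[0,0,0],[0,0,0],[0,0,0]],"jaw":[170,255,255,255,255]}' 50; python3 -m jog '{"travel":[[0,0,4],[0,0,6],[0,0,10],[0,0,10],[0,0,0]],"dr":[[0,0,0],[0,0,0],[0,0,0],[0,0,0],[0,0,0]],"jaw":[255,255,255,255,255]}'; python3 - <<'E'
from h import *
s=read_camera("scene");t=read_camera("top")
cv2.imwrite("pics/c3.png",np.hstack([crop(s,370,190,90,120,5),crop(t,205,215,70,120,5)])); print(get_state())
E
```

```text
time: 3.53
eef_pos: [0.5572, 0.2034, 0.1181]
tcp_rot: [0.13, 0.992, 0.0, 0.001]
contact_force: [1.0, 2.8, 3.7]
opening: 0.459
time: 3.95
eef_pos: [0.5581, 0.2033, 0.1502]
tcp_rot: [0.13, 0.992, 0.001, 0.002]
contact_force: [1.0, -0.2, -2.1]
opening: 0.46
{'time': 4.05, 'qpos': array([ 1.78547534e-01,  1.88379816e-01,  1.85277853e+00, -1.59078617e-04,
        1.09865207e+00, -1.13201825e+00]), 'dq': array([-0.00047194,  0.013987  ,  0.01948206,  0.00266995,  0.00411658,
        0.00046839]), 'joint_efforts': array([-8.26855648e-04, -3.68833601e+01, -2.90895796e+01,  1.15287425e-03,
       -1.92379783e-02,  2.44897427e-05]), 'eef_pos': array([0.55719277, 0.20305028, 0.14833816]), 'tcp_rot': array([1.29712581e-01, 9.91551233e-01, 2.03186835e-04, 8.70530030e-04]), 'contact_force': array([-0.32074984, -0.32246024, -4.51111184]), 'wrist_torque': array([ 0.01576359, -0.01631329,  0.00954796]), 'opening': 0.46058711409881764}
```

View pics/c3.png

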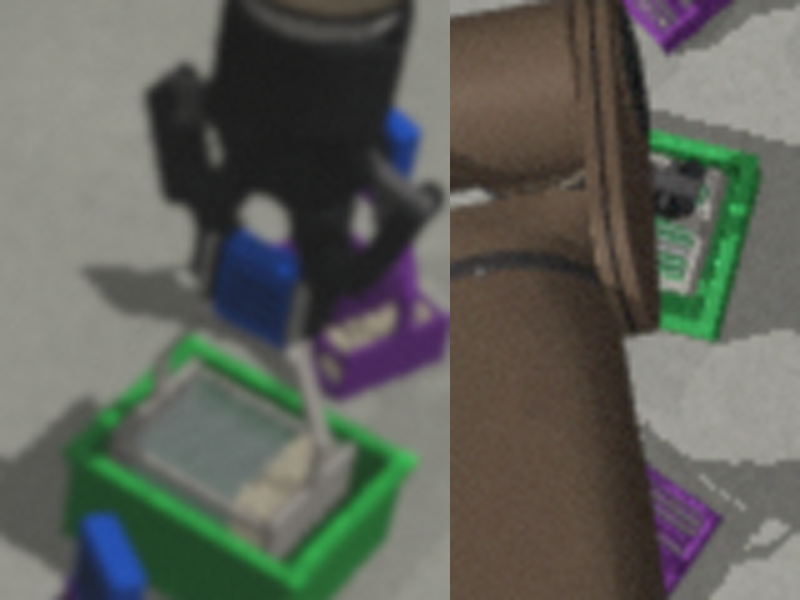

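Rack is lifted, dish has stayed put. Weight about 4.5 N. Next: lift clear, then carry to the open side, turning −135° so that the last joint stays within its range.

```bash
python3 -m jog '{"travel":[[0,0,12],[0,0,20],[0,0,20],[0,0,20],[0,0,8]],"dr":[[0,0,0],[0,0,0],[0,0,0],[0,0,0],[0,0,0]],"jaw":[255,255,255,255,255]}' && python3 -m jog '{"travel":[[0,-10,0],[0,-20,0],[0,-20,0],[0,-20,0],[0,-20,0]],"dr":[[0,0,-3],[0,0,-5.5],[0,0,-6],[0,0,-6],[0,0,-6]],"jaw":[255,255,255,255,255]}' && python3 -m jog '{"travel":[[0,-20,0],[-5,-20,0],[-5,-20,0],[-5,-20,0],[-5,-20,0]],"dr":[[0,0,-6],[0,0,-6],[0,0,-6],[0,0,-6],[0,0,-6]],"jaw":[255,255,255,255,255]}' && python3 -m jog '{"travel":[[-6,-20,0],[-6,-20,0],[-6,-20,0],[-6,-20,0],[-6,-20,0]],"dr":[[0,0,-6],[0,0,-6],[0,0,-6],[0,0,-6],[0,0,-6]],"jaw":[255,255,255,255,255]}'
```

```text
time: 4.47
eef_pos: [0.558, 0.2034, 0.2313]
tcp_rot: [0.13, 0.992, 0.001, 0.003]
contact_force: [0.8, 0.2, -2.8]
opening: 0.466
time: 4.88
eef_pos: [0.5561, 0.1123, 0.2268]
tcp_rot: [0.356, 0.935, -0.0, -0.001]
contact_force: [0.8, -0.6, -3.1]
opening: 0.46
time: 5.3
eef_pos: [0.5359, 0.0122, 0.2268]
tcp_rot: [0.586, 0.811, -0.0, -0.001]
contact_force: [0.9, 0.4, -3.7]
opening: 0.461
time: 5.72
eef_pos: [0.5058, -0.0877, 0.2269]
tcp_rot: [0.775, 0.631, -0.0, -0.0]
contact_force: [0.1, -0.8, -3.1]
opening: 0.458
```

```bash
python3 -m jog '{"travel":[[-6,-20,0],[-6,-20,0],[-6,-20,0],[-6,-20,0],[-6,-20,0]],"dr":[[0,0,-6],[0,0,-6],[0,0,-6],[0,0,-6],[0,0,-6]],"jaw":[255,255,255,255,255]}' && python3 -m jog '{"travel":[[-6,-16,0],[-3,-12,0],[0,0,0],[0,0,0],[0,0,0]],"dr":[[0,0,-6],[0,0,-3],[0,0,0],[0,0,0],[0,0,0]],"jaw":[255,255,255,255,255]}'; python3 -c "
from plant import *
import numpy as np
s=get_state();print(s['eef_pos'],s['tcp_rot'],s['qpos'],s['contact_force']);q=s['tcp_rot'];print(2*np.degrees(np.arctan2(q[1],q[0]))-90)"
```

```text
time: 6.13
eef_pos: [0.4759, -0.1876, 0.2269]
tcp_rot: [0.912, 0.409, -0.0, -0.0]
contact_force: [0.0, 0.0, -4.1]
opening: 0.46
time: 6.55
eef_pos: [0.4676, -0.2142, 0.227]
tcp_rot: [0.941, 0.339, -0.0, -0.001]
contact_force: [0.4, -0.6, -3.6]
opening: 0.464
[ 0.46756893 -0.21423603  0.22700484] [ 9.40682702e-01  3.39287092e-01 -5.95856703e-05 -5.64625241e-04] [-6.27374992e-01 -6.78141367e-02  1.97043184e+00  5.67289238e-04
  1.23997577e+00  2.50918819e-01] [ 0.44857131 -0.57929868 -3.55813273]
-50.33310165623046
```

```bash
python3 -m jog '{"travel":[[4.5,-8,0],[5,-8.5,0],[0,0,0],[0,0,0],[0,0,0]],"dr":[[0,0,-4.8],[0,0,-4.8],[0,0,0],[0,0,0],[0,0,0]],"jaw":[255,255,255,255,255]}'; python3 - <<'E'
from h import *
s=read_camera("scene");t=read_camera("top")
cv2.imwrite("pics/c4.png",np.hstack([crop(s,225,140,90,120,5),crop(t,340,200,70,120,5)]))
st=get_state();q=st['tcp_rot'];print(st['eef_pos'],2*np.degrees(np.arctan2(q[1],q[0]))-90)
yaw=.526;c,sn=np.cos(yaw),np.sin(yaw)
th=np.array([.561,-.182]);P=lambda x,y,z:[th[0]+c*x-sn*y,th[1]+sn*x+c*y,z]
for n in("scene","top"):print(n,np.round(proj(n,[P(-.025,0,.182),P(0,0,.165),P(.082,0,.222),P(.069,0,.185),P(-.061,.068,.028),P(-.061,-.068,.028),P(.055,.068,.028),P(.055,-.068,.028)])-([225,140] if n=="scene" else [340,200]),1)*5)
E
```

```text
time: 6.97
eef_pos: [0.4771, -0.2304, 0.2271]
tcp_rot: [0.966, 0.26, -0.0, -0.001]
contact_force: [0.1, -0.4, -3.8]
opening: 0.461
[ 0.4770096  -0.2306089   0.22714949] -59.88602445075888
scene [[251.5 244.5]
 [252.  300.5]
 [237.  306.5]
 [243.5 352.5]
 [392.  429.5]
 [151.5 435.5]
 [394.  569. ]
 [136.  575.5]]
top [[235.  284.5]
 [205.  248.5]
 [135.   91.5]
 [140.5 129. ]
 [128.  437. ]
 [328.5 318.5]
 [ 24.5 264.5]
 [223.5 149.5]]
```

View pics/c4.png

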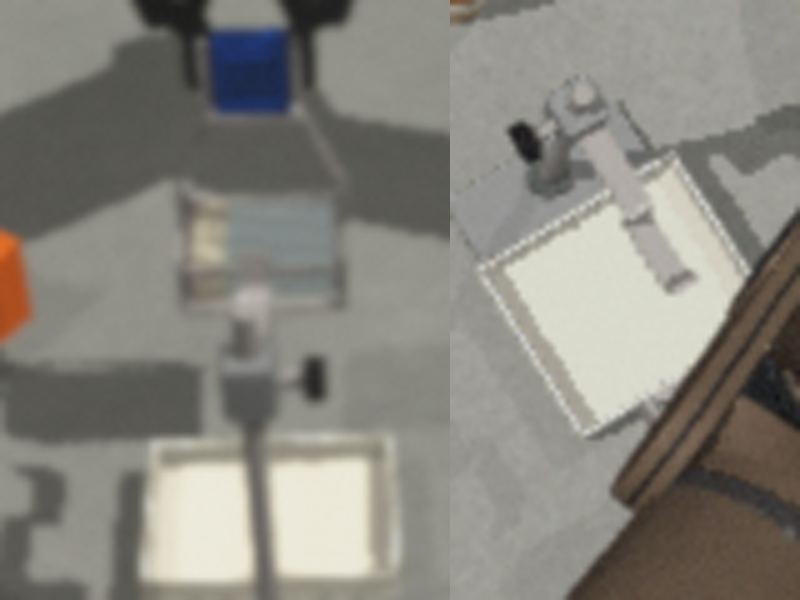

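```bash
python3 - <<'E'
from fit import *
s=read_camera("scene"); st=get_state(); x,y,z=st["eef_pos"]
blue2=lambda r,g,b:(b>70)&(b>1.7*r)&(b>1.3*g)
o=obs("scene",s,(255,135,45,40),blue2); m=o[1]; v,u=np.nonzero(m); 
yaw=np.radians(-59.9-90)
P=boxpts([x,y,yaw],(-.008,.008),(-.02,.02),(z-.113+.106,z-.113+.15)); h=hullmask("scene",P,o[2]); 
vv,uu=np.mgrid[:40,:45]
print("obs",u.mean(),v.mean(),u.min(),u.max(),v.min(),v.max(),m.sum(),"pred",(h*uu).sum()/h.sum(),(h*vv).sum()/h.sum(),h.sum(), [a[h.max(0 if i==0 else 1)>.5] for i,a in ((0,np.arange(45)),(1,np.arange(40)))])
E
```

```text
obs 19.422727272727272 18.563636363636363 12 26 11 26 220.0 pred 19.761763459092837 18.499364137346333 294.875 [array([12, 13, 14, 15, 16, 17, 18, 19, 20, 21, 22, 23, 24, 25, 26, 27, 28]), array([10, 11, 12, 13, 14, 15, 16, 17, 18, 19, 20, 21, 22, 23, 24, 25, 26,
       27])]
```

Grip position agrees with the picture to 0.3 px. The stand agrees to about 1 px in each view. Moving in over the lip along the stand's +x.

```bash
python3 -m jog '{"travel":[[0,0,-10],[6,3.5,0],[11,6.4,0],[11,6.4,0],[11,6.4,0]],"dr":[[0,0,0],[0,0,0],[0,0,0],[0,0,0],[0,0,0]],"jaw":[255,255,255,255,255]}' && python3 -m jog '{"travel":[[11,6.4,0],[11,6.4,0],[11,6.4,0],[8,4.6,0],[5,3,0]],"dr":[[0,0,0],[0,0,0],[0,0,0],[0,0,0],[0,0,0]],"jaw":[255,255,255,255,255]}' && python3 -m jog '{"travel":[[0,0,0],[0,0,0],[0,0,-5],[0,0,0],[0,0,0]],"dr":[[0,0,0],[0,0,0],[0,0,0],[0,0,0],[0,0,0]],"jaw":[255,255,255,255,255]}'; python3 - <<'E'
from h import *
s=read_camera("scene");t=read_camera("top")
cv2.imwrite("pics/c5.png",np.hstack([crop(s,240,170,80,100,6),crop(t,350,205,53,100,6)]))
st=get_state();q=st['tcp_rot'];print(st['eef_pos'],2*np.degrees(np.arctan2(q[1],q[0]))-90)
E
```

```text
time: 7.53
eef_pos: [0.5176, -0.2079, 0.2174]
tcp_rot: [0.966, 0.259, 0.0, 0.0]
contact_force: [-0.1, 1.1, -3.6]
opening: 0.463
time: 7.95
eef_pos: [0.5635, -0.181, 0.2173]
tcp_rot: [0.966, 0.259, 0.0, -0.0]
contact_force: [-1.0, -0.5, -2.5]
opening: 0.46
time: 8.37
eef_pos: [0.5614, -0.1821, 0.2116]
tcp_rot: [0.966, 0.258, -0.001, -0.0]
contact_force: [-0.5, 0.2, -2.0]
opening: 0.459
[ 0.56184077 -0.18219063  0.21223203] -60.03617494511856
```

View pics/c5.png

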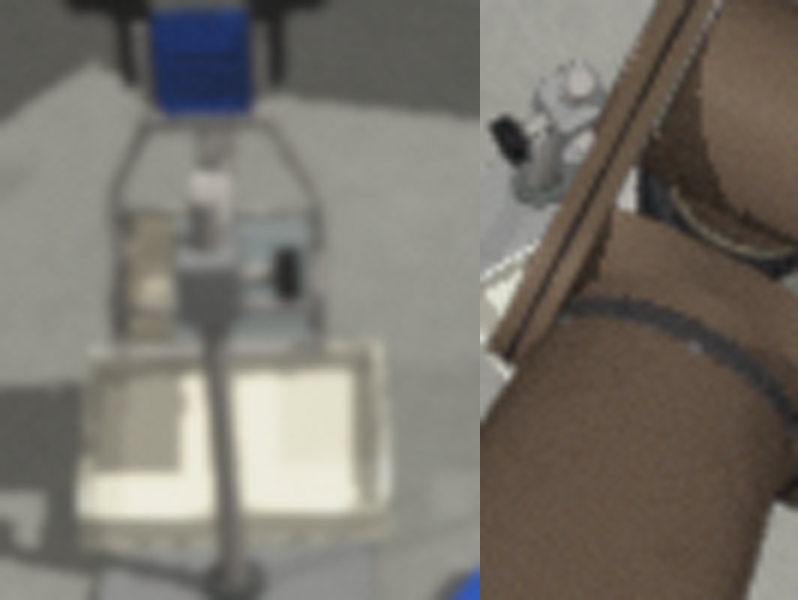

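The hook is in the bail's window, about 2 px right of the grip's centre, so I shift 4 mm along the stand's +y and lower, watching the force.

```bash
python3 -m jog '{"travel":[[-2,3.5,0],[0,0,-6],[0,0,-6],[0,0,0],[0,0,0]],"dr":[[0,0,0],[0,0,0],[0,0,0],[0,0,0],[0,0,0]],"jaw":[255,255,255,255,255]}' && python3 -m jog '{"travel":[[0,0,-4],[0,0,-4],[0,0,-4],[0,0,0],[0,0,0]],"dr":[[0,0,0],[0,0,0],[0,0,0],[0,0,0],[0,0,0]],"jaw":[255,255,255,255,255]}'; python3 -c "
from plant import *
s=get_state();print(s['eef_pos'],s['contact_force'],s['wrist_torque'])"
```

```text
time: 8.88
eef_pos: [0.5596, -0.1781, 0.1992]
tcp_rot: [0.966, 0.259, -0.001, -0.001]
contact_force: [-0.6, -0.6, -2.3]
opening: 0.46
time: 9.3
eef_pos: [0.5599, -0.1783, 0.1877]
tcp_rot: [0.966, 0.259, -0.0, -0.0]
contact_force: [0.4, 0.7, -3.5]
opening: 0.461
[ 0.55990343 -0.17829481  0.1877022 ] [ 0.43418562  0.74550395 -3.52965414] [-0.02149367 -0.00039222 -0.01152303]
```

```bash
python3 -m jog '{"travel":[[0,0,-3],[0,0,-3],[0,0,0],[0,0,0],[0,0,0]],"dr":[[0,0,0],[0,0,0],[0,0,0],[0,0,0],[0,0,0]],"jaw":[255,255,255,255,255]}' && python3 -m jog '{"travel":[[0,0,-1],[0,0,-1],[0,0,0],[0,0,0],[0,0,0]],"dr":[[0,0,0],[0,0,0],[0,0,0],[0,0,0],[0,0,0]],"jaw":[255,255,255,255,255]}'&& python3 -m jog '{"travel":[[0,0,-1],[0,0,-0.5],[0,0,0],[0,0,0],[0,0,0]],"dr":[[0,0,0],[0,0,0],[0,0,0],[0,0,0],[0,0,0]],"jaw":[255,255,255,255,255]}'; python3 -c "
from plant import *
s=get_state();print(s['eef_pos'],s['contact_force'],s['wrist_torque'])"
```

```text
time: 9.72
eef_pos: [0.5602, -0.1784, 0.1823]
tcp_rot: [0.966, 0.259, 0.0, -0.0]
contact_force: [-0.2, -0.1, -2.9]
opening: 0.457
time: 10.13
eef_pos: [0.5602, -0.1784, 0.1803]
tcp_rot: [0.966, 0.259, 0.0, 0.0]
contact_force: [0.5, 1.0, -3.7]
opening: 0.457
time: 10.55
eef_pos: [0.5602, -0.1784, 0.1788]
tcp_rot: [0.966, 0.259, 0.0, -0.0]
contact_force: [-1.0, -0.7, -2.7]
opening: 0.462
[ 0.56020004 -0.17839883  0.17882638] [-0.96184833 -0.7101059  -2.67897668] [ 0.04943503 -0.01050268  0.03980441]
```

```bash
for i in 1 2; do :; done; python3 -m jog '{"travel":[[0,0,-0.5],[0,0,-0.5],[0,0,0],[0,0,0]],"dr":[[0,0,0],[0,0,0],[0,0,0],[0,0,0]],"jaw":[255,255,255,255]}' && python3 -m jog '{"travel":[[0,0,-0.5],[0,0,-0.5],[0,0,0],[0,0,0]],"dr":[[0,0,0],[0,0,0],[0,0,0],[0,0,0]],"jaw":[255,255,255,255]}'; python3 -c "
from plant import *
s=get_state();print(s['eef_pos'],s['contact_force'],s['wrist_torque'])"
```

```text
time: 10.88
eef_pos: [0.5602, -0.1784, 0.1779]
tcp_rot: [0.966, 0.259, 0.0, 0.0]
contact_force: [-0.1, 0.2, -3.0]
opening: 0.464
time: 11.22
eef_pos: [0.5603, -0.1785, 0.1778]
tcp_rot: [0.966, 0.259, 0.0, 0.0]
contact_force: [-2.6, 1.4, 3.1]
opening: 0.463
[ 0.56028737 -0.17845718  0.17784484] [-2.62098903  1.36340945  3.10298982] [0.27516642 0.55233352 0.00438424]
```

Bar touches at TCP z 0.1778, i.e. bar underside at 0.165, which is the throat floor. Relieve the load slightly, then open slowly.

```bash
python3 -m jog '{"travel":[[0,0,0.5],[0,0,0],[0,0,0],[0,0,0],[0,0,0]],"dr":[[0,0,0],[0,0,0],[0,0,0],[0,0,0],[0,0,0]],"jaw":[255,255,135,132,128]}' 20 && python3 -m jog '{"travel":[[0,0,0],[0,0,0],[0,0,0],[0,0,0],[0,0,0]],"dr":[[0,0,0],[0,0,0],[0,0,0],[0,0,0],[0,0,0]],"jaw":[120,110,100,90,80]}' && python3 -m jog '{"travel":[[0,0,0],[0,0,0],[0,0,0],[0,0,0],[0,0,0]],"dr":[[0,0,0],[0,0,0],[0,0,0],[0,0,0],[0,0,0]],"jaw":[70,60,60,60,60]}'; python3 - <<'E'
from h import *
s=read_camera("scene")
cv2.imwrite("pics/c6.png",crop(s,230,160,100,90,6)); print(get_state()["contact_force"])
E
```

```text
time: 11.63
eef_pos: [0.5605, -0.1786, 0.1771]
tcp_rot: [0.966, 0.259, 0.0, 0.0]
contact_force: [0.1, 0.3, -0.7]
opening: 0.499
time: 12.05
eef_pos: [0.5602, -0.1784, 0.1773]
tcp_rot: [0.966, 0.259, 0.0, 0.0]
contact_force: [-0.4, -0.4, 0.0]
opening: 0.687
time: 12.47
eef_pos: [0.5602, -0.1784, 0.1773]
tcp_rot: [0.966, 0.259, 0.0, -0.0]
contact_force: [0.6, -0.0, 0.1]
opening: 0.764
[-0.01868756  0.58675505  0.37677856]
```

View pics/c6.png

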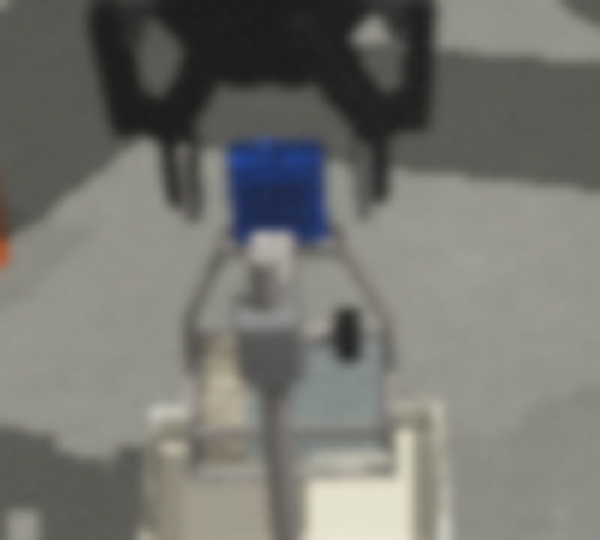

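Rack hangs upright in the throat, fingers clear of the grip on both sides. Retreat straight up, then away to the side.

```bash
python3 -m jog '{"travel":[[0,0,4],[0,0,8],[0,0,12],[0,0,16],[0,0,20]],"dr":[[0,0,0],[0,0,0],[0,0,0],[0,0,0],[0,0,0]],"jaw":[60,60,60,60,60]}' && python3 -m jog '{"travel":[[0,0,25],[0,0,25],[0,0,20],[-10,20,0],[-10,25,0]],"dr":[[0,0,0],[0,0,0],[0,0,0],[0,0,0],[0,0,0]],"jaw":[60,60,60,60,60]}' && python3 -m jog '{"travel":[[-10,30,0],[-10,30,0],[-10,30,0],[-10,30,0],[-10,30,0]],"dr":[[0,0,0],[0,0,0],[0,0,0],[0,0,0],[0,0,0]],"jaw":[60,60,60,60,60]}' && python3 -m jog '{"travel":[[0,0,0],[0,0,0],[0,0,0],[0,0,0],[0,0,0]],"dr":[[0,0,0],[0,0,0],[0,0,0],[0,0,0],[0,0,0]],"jaw":[60,60,60,60,60]}'; python3 - <<'E'
from fit import *
s=read_camera("scene");t=read_camera("top")
cv2.imwrite("pics/c7.png",np.hstack([crop(s,220,140,130,180,3),crop(t,200,170,130,180,3)[:,:0] if 0 else crop(t,205,190,200,120,2) if 0 else crop(t,330,200,90,120,4)[:540,:][:480].copy() if 0 else cv2.resize(crop(t,330,200,80,108,5),(400,540))]))
g=lambda r,g,b:(g>1.3*r)&(g>1.2*b)&(g>60)
t0=cv2.imread("pics/top0.png")[:,:,::-1]
for i in(t0,t):
    m=obs("top",i,(205,228,72,64),g)[1]; v,u=np.nonzero(m); print("dish",m.sum(),u.min(),u.max(),v.min(),v.max())
b=lambda r,g,b:(b>85)&(b>1.7*r)&(b>1.3*g)
o=obs("top",t,(345,215,60,60),b);o2=obs("scene",s,(255,165,50,50),b); print(o[1].sum(),o2[1].sum(),fit([o,o2],[.56,-.18,-2.61],(-.008,.008),(-.02,.02),(.171,.215)))
import time as _t
s2=read_camera("scene");print("diff",np.abs(s2.astype(int)-s)[160:260,240:320].mean())
E
```

```text
time: 12.93
eef_pos: [0.5599, -0.1783, 0.2382]
tcp_rot: [0.966, 0.259, -0.0, -0.0]
contact_force: [0.2, -0.3, 0.5]
opening: 0.761
time: 13.35
eef_pos: [0.5411, -0.1346, 0.3113]
tcp_rot: [0.966, 0.258, 0.002, 0.002]
contact_force: [-0.1, 1.1, -0.9]
opening: 0.767
time: 13.77
eef_pos: [0.4897, 0.0178, 0.3091]
tcp_rot: [0.966, 0.259, 0.001, 0.0]
contact_force: [0.6, 0.4, 0.4]
opening: 0.768
time: 14.18
eef_pos: [0.4905, 0.0156, 0.3076]
tcp_rot: [0.966, 0.258, 0.0, 0.0]
contact_force: [-0.3, 0.5, 0.3]
opening: 0.763
dish 983.0 8 61 8 55
dish 1782.0 8 60 8 55
90.0 132.0 (array([ 0.56134441, -0.17975557, -2.51957089]), np.float64(193.60009765625))
diff 0.6950833333333334
```

View pics/c7.png

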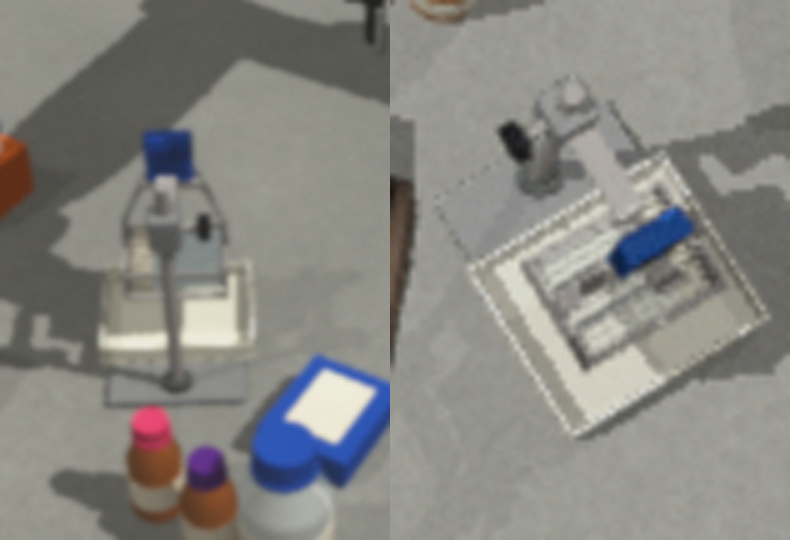

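The rack hangs on the hook, clear of the tray, and is at rest between frames. The dish's extent in the picture is unchanged to 1 px, and the gripper is well away. Handing in.

```bash
python3 -c "
from plant import *
print(sign_off())"
```

```text
the job is handed in; nothing more can be done
None
```

The steel rack now hangs on the drain stand's hook, and I handed the job in at about 14 s of the 54 s allowed. I lifted it out of the green dish and carried it upright to the open side of the hook. From there it went over the lip, and I lowered the bar until it touched at about 0.165 m, the throat floor's height. Then I let go and backed away.

**Last checks:**
- **Rack:** it hangs upright in the last pictures. Two frames taken one after the other show no visible motion, though they are only about 0.05 s apart.
- **Position:** the grip was measured about 2 mm from the release point. That fit was coarse, with a large leftover error and a yaw about 5° off the commanded one; I put this down to shaded blue in the picture.
- **Dish:** its outline in the top view is unchanged to 1 px. Its green pixel count differed from the first picture (983 then, 1782 now). The likely cause is that the mask without the rack joins up differently, but I did not confirm this.
- **Robot:** the gripper reads no contact and is about 0.2 m away from the rack.
- **Other items:** I did not measure the bystanders or the purple look-alikes at the end. The slide box, both stain bottles and the media bottle looked undisturbed in the last view.

The two cameras differed by about 1 px on where the stand is, and the hook's side-to-side position differed by about 4 mm between views. I moved 4 mm sideways before lowering, well within the room the hook leaves.

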